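Load a glue-up jig with a cabinet foot

TASK

Load the tilted jig with the parts of one cabinet foot, in this order: the thick square wooden block, then the square plywood spacer with the hole, then the round steel disc with its raised centre still facing up. Lower each part into the pocket rather than dropping it, so that it lies flat and square on what is under it, with the disc centred on the spacer; let go and leave everything else on the bench where it is.

Things in the scene. Friction and masses are not known exactly. Their poses are not given: they have to be found in the camera images.
- jig: Fixed plywood stand of the jig: base board 140 x 110 x 10 mm on the bench, carrying a plywood plate that slopes at 30 degrees, its low edge towards -x of the stand (about towards the robot). Origin: centre of the base board's underside, on the bench; z up.
- pocket: Square pocket on the jig's slope, 54 x 54 mm inside. Origin: centre of its floor, 56 mm above the bench. z: its axis, out of the mouth, leaning 30 degrees from vertical to the robot side; x up the slope, y level across it. 6 mm aluminium walls, 40 mm high: full at -x and +x; at +y and -y only 8 mm corner returns, leaving 38 mm wide gaps for fingers (so grip along pocket y).
- mouth (a point): Centre of the pocket's mouth, 50 mm above its floor along its axis. From 40 to 50 mm above the floor the walls' lead-in flares outward by 7 mm. The pocket's floor is a pad 54 mm (x) by 40 mm (y), 8 mm above the sloping plate, so fingertips in the side gaps may go up to 8 mm below the floor.
- block: Body of the foot: pale beech block 50 x 50 x 22 mm with a small steel insert flush in its top. Lies on the bench. Origin: centre of its underside, z up, x and y square to its sides.
- spacer: Plywood spacer 50 x 50 x 12 mm with an 18 mm hole through its middle. Lies on the bench. Origin: centre of its underside, z up, x and y square to its sides.
- disc: Round steel disc, 49 mm diameter, flat rim 10 mm thick, with a raised centre 20 mm in diameter and 3 mm higher on its top. Lies on the bench. Origin: centre of its underside, z up.
- offcut: Bystander: oblong beech offcut 90 x 40 x 22 mm, lying on the bench. Origin: centre of its underside.
- tape: Bystander: grey roll of tape lying flat, 90 mm outside, 68 mm inside diameter, 25 mm high. Origin: centre of its underside.
- driver: Bystander: screwdriver 180 mm long with a black handle, lying on the bench near the robot. Origin: under the tool, x along it to the tip.
- jar: Bystander: amber glass jar, 70 mm diameter, 100 mm high, standing. Origin: centre of its underside.
- can: Bystander: steel can, 74 mm diameter, 110 mm high, standing. Origin: centre of its underside.
- washer: Bystander: small steel washer 38 mm outside, 16 mm inside diameter, 5 mm thick, lying flat. Origin: centre of its underside.
Not all that is in view belongs to the job. Of the things like the disc, leave any that is orange; of the rest the smaller one is meant. Several things have the shape of the spacer; the one meant has the colours described above.

How it is judged:
By the outcome, as a careful person would: the job done as asked, in the order asked, and still so for the second after the job is handed in, with the robot touching nothing.
It also fails if it takes over 72 s, if anything falls off the work surface, if the arm or the gripper's body presses on something with over 40 N, if the wrist force passes 120 N, or if a joint passes its speed limit or range.

ROBOT

A 6-joint arm with a two-finger parallel gripper is mounted at the origin on the work surface. World frame = base frame: x ahead of the robot, y to its left, z up, the work surface at z = 0. Lengths are in m, angles in rad, forces in N, time in s.
With the tool pointing down it reaches from about 0.4 to 0.825 m from the base axis. Payload 7 kg.
Tool frame: the origin (TCP) lies midway between the tips of the shut fingers; the grasp point (between the pads) lies 19 mm behind it; x points along the fingers, y is the direction in which the jaws open and shut, and the axes are right-handed (so a half turn about x gives the same grasp; the last joint's range is limited). The gripper opens to 85 mm and grips with 20 to 120 N. Pads are 22 mm wide; open, the fingers measure 114 mm over their backs; the gripper's body (76 mm by 85 mm) begins 54 mm behind the grasp point. The pads swing forward as they close: fully open they stand 13 mm farther back than shut.
Start: joints at [0.288, 0.359, 0.012, 0, -1.224, -0.288], TCP at [0.675, -0, 0.231] pointing down, gripper open.
Joint ranges: [-3.07, 3.07], [-1.43, 2.12], [-1.02, 1.25], [-3.03, 1.67], [-3.05, -0], [-3.03, 3.03]. Speed limits (rad/s): [2.39, 2.39, 3.01, 3.14, 3.14, 3.14].

INTERFACE

Orientations are given as a unit quaternion [x, y, z, w].
In Python, from bench import ctrl gives the robot as it stands. The module is installed in compiled form; this text tells all that it offers.
- The arm moves only by the shell command python3 -m inch 'ROWS' [FORCE]. ROWS is a JSON object of lists of equal length, an entry for each row: "hand": the finger opening in m, from 0 to 0.0854; "dp": the shift along the tool's x, y, z in m, a list of three; "rotation": the turn, a rotation vector about the tool's x, y, z in rad, a list of three. In form: {"hand": [hand, ...], "dp": [[x, y, z], ...], "rotation": [[ax, ay, az], ...]}. A call has 1 to 10 rows; each row shifts and turns the commanded pose from where the row before left it, along the tool's axes as they then stand; what a row does not reach is not made up. A row lasts 1/8 s, in which the tool goes at most 62.5 mm and 10.7 degrees, less where a joint would pass 70% of its speed; a pose out of reach is approached as far as the arm can. A call is refused whole if a number of a shift passes 0.0625 or a number of a turn 0.188, either way. A call with a gripper value outside its range is refused whole. The fingers move at their own pace and stop on an object; FORCE is the grip in N (left out, the last holds). Time passes only in rows, so rows that do not move let the fingers close. It gives the time, the measured TCP pose, the force and the opening at its end, in the units of the state.
- ctrl.read_state(): the state, without advancing time (a new reading comes with each control period).
- ctrl.camera(name): name is "scene" or "side" or "wrist"; returns the picture (480x640x3 uint8, red, green, blue); there is no depth.
- ctrl.calibration(name): a dict with "fov_y" (degrees; the focal length in pixels is half the picture's height over the tangent of half this angle, whatever the lens; pixels are square), "cx", "cy" (the principal point, pixels), "cam_to_world" (4x4, takes a point from camera to world coordinates). Camera axes: x right, y up, looking along -z (the intrinsics and any distortion apply to the point x, -y, -z); pixel columns grow to the right and rows downward; lengths in m; the calibration is good to about 2 mm. The wrist camera is an equidistant fisheye: a pixel r from the principal point sees the ray r / f radians off the axis. A picture is of the moment at which its call begins: read the wrist's pose just before it. calibration takes no time and is no camera call; for the wrist camera it gives the pose at the moment of the call.
- ctrl.finish_job(): hands the job in, once; it reports no verdict.
The state is a dict: "clock": time; "joints": joint angles; "qvel": joint speeds; "tau": joint torques, N m; "eef_pos": TCP position; "tcp_rot": TCP orientation; "ft_force": force on the tool from outside, world axes, zero at the start; "torque": the same for the moment, N m; "finger_gap": finger opening in m.
Only numpy, scipy, OpenCV 4.12 (cv2) and the standard library are available. Lean on these libraries where they do the work, as an engineer would, in place of code of your own. Each camera call takes 0.05 s, during which the arm holds its last target. There are 200 camera calls.

## Working session

There is one attempt and no reset: what is moved stays moved. The work goes in short steps, Python scripts to look and compute and a shell command to move; the robot and the scene stay as the last step left them, time stands still between calls to the robot, and variables do not carry over. Pictures are saved under pics/ and viewed, about 8 in all and at most 12, crops included, and the job is handed in when it is done.

```bash
mkdir -p pics; python3 - <<'E'
from bench import ctrl
import cv2,numpy as np
s=ctrl.read_state();print(s)
for n in("scene","side","wrist"):
    c=ctrl.calibration(n);print(n,c)
    im=ctrl.camera(n);cv2.imwrite(f"pics/{n}0.png",im[:,:,::-1])
E
```

```text
{'clock': 0.0, 'joints': array([ 2.88110926e-01,  3.59386406e-01,  1.10691581e-02, -3.47534459e-04,
       -1.22409415e+00, -2.88093072e-01]), 'qvel': array([-6.02232990e-04,  8.68146564e-05, -1.12202409e-03,  1.34217421e-04,
        1.68549397e-04,  5.17622341e-04]), 'tau': array([ 2.55543900e-04, -5.83324420e+01,  2.93422562e+01,  6.93659976e+00,
       -6.00149287e-03, -1.14765509e-06]), 'eef_pos': array([ 6.74524603e-01, -1.82789452e-05,  2.30368942e-01]), 'tcp_rot': array([-0.49960077,  0.50047169,  0.50034864,  0.49957822]), 'ft_force': array([ 0.43445103,  0.07506964, -0.14516931]), 'torque': array([-0.01028064,  0.00980879,  0.00494948]), 'finger_gap': 0.08559935665148131}
scene {'fov_y': 42.78617988882014, 'cx': 322.89189337026215, 'cy': 238.0273932243792, 'cam_to_world': array([[-0.88493379, -0.37866764,  0.27111439,  0.94332044],
       [ 0.46567113, -0.711298  ,  0.52650314,  0.80552973],
       [-0.00652658,  0.59217056,  0.80578622,  1.27921947],
       [ 0.        ,  0.        ,  0.        ,  1.        ]])}
side {'fov_y': 52.423226702038114, 'cx': 320.14849733130967, 'cy': 241.86744397148226, 'cam_to_world': array([[-0.99149055,  0.07679962, -0.1051109 ,  0.43033693],
       [-0.12980239, -0.52189811,  0.84307396,  0.94777868],
       [ 0.00989058,  0.84954351,  0.52742582,  0.67945953],
       [ 0.        ,  0.        ,  0.        ,  1.        ]])}
wrist {'fov_y': 65.70646984690485, 'cx': 319.63355876674126, 'cy': 239.46447678547833, 'cam_to_world': array([[-9.99999406e-01, -4.42811256e-04,  9.95664840e-04,
         6.74659411e-01],
       [ 1.57430996e-04, -9.62834019e-01, -2.70093738e-01,
        -6.90846738e-02],
       [ 1.07826053e-03, -2.70093421e-01,  9.62833517e-01,
         3.73201208e-01],
       [ 0.00000000e+00,  0.00000000e+00,  0.00000000e+00,
         1.00000000e+00]])}
```

View pics/scene0.png

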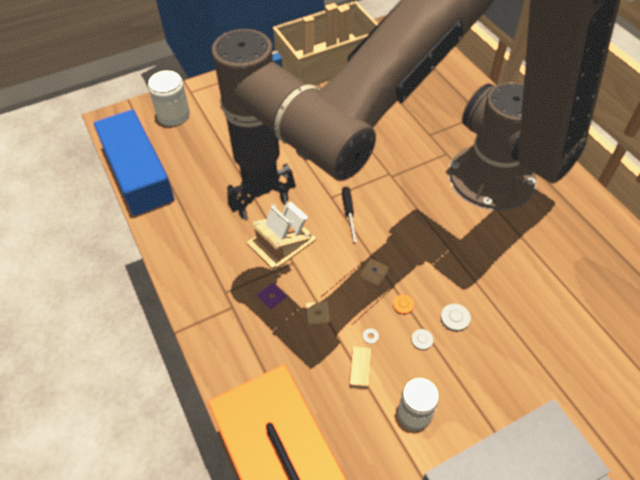

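View pics/side0.png

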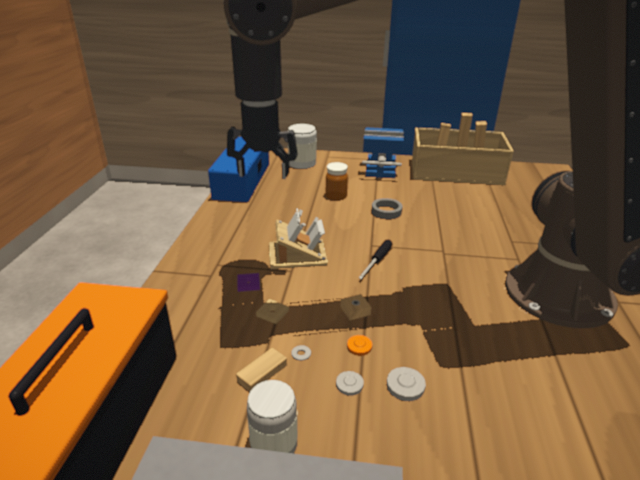

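Scene view: square parts are at (375,271), (318,313) and purple (271,295). Discs are orange (403,304), large grey (456,317) and small grey (422,339), and the small grey one is meant. The jig is at (281,240). Next is one brightened enlarged crop to tell block from spacer and confirm the disc.

```bash
python3 - <<'E'
import cv2,numpy as np
a=cv2.imread("pics/scene0.png")[195:365,235:485]; b=cv2.imread("pics/side0.png")[205:405,225:435]
g=lambda i:(255*(i/255.)**0.6).astype(np.uint8)
a=cv2.resize(g(a),(441,300),interpolation=cv2.INTER_CUBIC);b=cv2.resize(g(b),(315,300),interpolation=cv2.INTER_CUBIC)
w=cv2.resize(g(cv2.imread("pics/wrist0.png")),(400,300))
out=np.zeros((600,756,3),np.uint8);out[:300,:441]=a;out[:300,441:]=b;out[300:,:400]=w
cv2.imwrite("pics/crop1.png",out)
E
cat > h.py <<'E'
import numpy as np,cv2
from bench import ctrl
from scipy.spatial.transform import Rotation as R
def ray(n,uv,c=None):
    c=c or ctrl.calibration(n);f=240/np.tan(np.radians(c["fov_y"]/2))
    d=np.array([uv[0]-c["cx"],uv[1]-c["cy"]])/f
    if n=="wrist":
        r=np.hypot(*d);v=np.array([*(d/r*np.sin(r) if r>0 else d),np.cos(r)])
    else: v=np.array([*d,1.])
    T=c["cam_to_world"];return T[:3,3],T[:3,:3]@(v*[1,-1,-1])
def plane(n,uv,z,c=None):
    o,v=ray(n,uv,c);return o+v*(z-o[2])/v[2]
def proj(n,P,c=None):
    c=c or ctrl.calibration(n);f=240/np.tan(np.radians(c["fov_y"]/2));T=c["cam_to_world"]
    v=(T[:3,:3].T@(np.array(P)-T[:3,3]))*[1,-1,-1]
    if n=="wrist":
        t=np.arctan2(np.hypot(v[0],v[1]),v[2]);d=v[:2]/np.hypot(v[0],v[1])*t
    else:d=v[:2]/v[2]
    return d*f+[c["cx"],c["cy"]]
E
python3 - <<'E'
from h import *
for nm,u,v,z in[("sqA",(375,271),(356,308),.02),("sqB",(318,313),(272,312),.015),("disc",(422,339),(350,381),.01),("jig",(281,242),(299,252),.03)]:
    print(nm,plane("scene",u,z),plane("side",v,z))
E
```

```text
sqA [0.45357601 0.13159615 0.02      ] [0.45270695 0.14462849 0.02      ]
sqB [0.62991988 0.1675585  0.015     ] [0.62640956 0.17654416 0.015     ]
disc [0.44954465 0.33691646 0.01      ] [0.44989872 0.33680919 0.01      ]
jig [ 0.62198225 -0.04932954  0.03      ] [ 0.60478505 -0.03632354  0.03      ]
```

View pics/crop1.png

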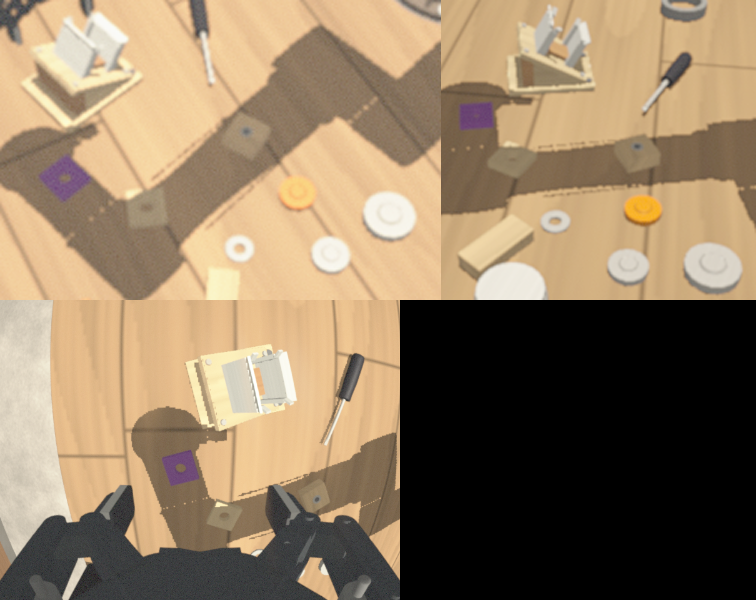

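Block = (375,271) in scene: pale, with the steel insert. Spacer = (318,313): plywood with a hole (the purple one is a decoy). Disc = (422,339): the smaller of the grey ones. I'll hover where the wrist camera sees block and spacer, and enlarge the jig from the first wrist picture.

```bash
python3 -m inch '{"hand":[0.085,0.085,0.085,0.085,0.085,0.085,0.085],"dp":[[0,0.022,0.033],[0,0.022,0.033],[0,0.023,0.034],[0,0.023,0.034],[0,0.023,0.034],[0,0.022,0.032],[0,0,0]],"rotation":[[0,0,0],[0,0,0],[0,0,0],[0,0,0],[0,0,0],[0,0,0],[0,0,0]]}'
python3 - <<'E'
from h import *
c=ctrl.calibration("wrist");im=ctrl.camera("wrist")[:,:,::-1]
np.save("c1.npy",c,allow_pickle=True);cv2.imwrite("pics/wrist1.png",im)
g=lambda i:(255*(i/255.)**0.6).astype(np.uint8)
a=cv2.resize(cv2.imread("pics/wrist0.png")[65:215,290:490],(800,600),interpolation=cv2.INTER_CUBIC)
cv2.imwrite("pics/jig0.png",a);cv2.imwrite("pics/wrist1g.png",g(im))
E
```

```text
clock: 1.02
eef_pos: [0.5387, 0.2017, 0.2314]
tcp_rot: [-0.501, 0.499, 0.501, 0.499]
ft_force: [0.3, -0.1, -0.4]
finger_gap: 0.0846
```

View pics/jig0.png

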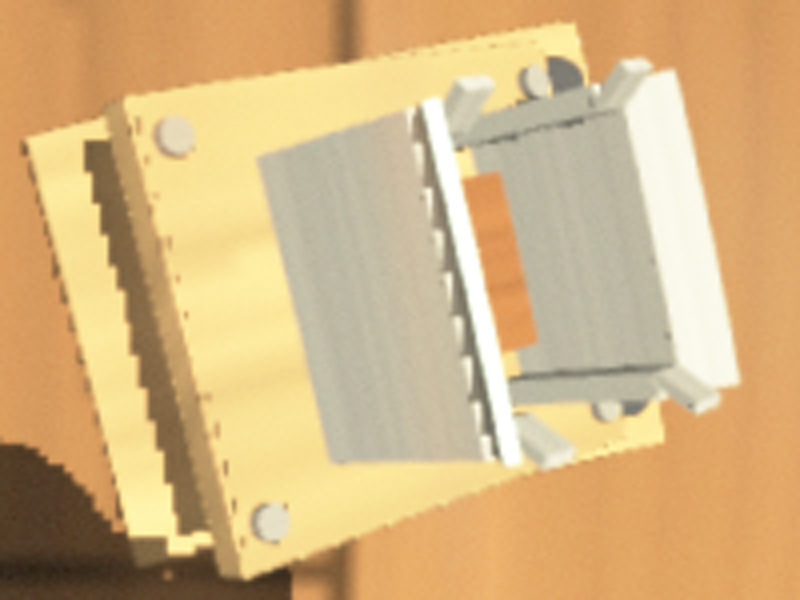

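View pics/wrist1g.png

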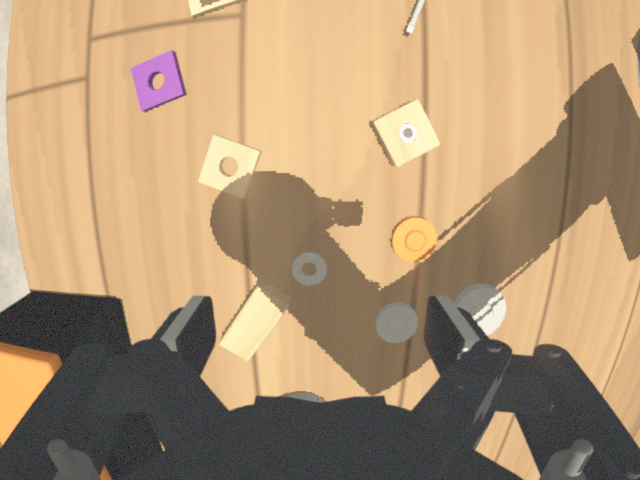

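The wrist view shows the block at (408,132) with its insert, the spacer at (229,166) and the disc at (397,322). Jig enlarged: base-board corners and the low wall's inner edges are clear. Next, pixels to points.

```bash
cat > m1.py <<'E'
from h import *
c1=np.load("c1.npy",allow_pickle=True).item()
g=cv2.cvtColor(cv2.imread("pics/wrist1g.png"),cv2.COLOR_BGR2GRAY)
def sq(nm,cor,cen,z):
    q=cv2.cornerSubPix(g,np.float32(cor).reshape(-1,1,2),(4,4),(-1,-1),(3,30,.01)).reshape(-1,2)
    P=np.array([plane("wrist",p,z,c1)[:2] for p in q])
    e=np.roll(P,-1,0)-P;a=np.degrees(np.arctan2(e[:,1],e[:,0]))%90
    print(nm,"c(corners)",P.mean(0).round(4),"c(hole)",plane("wrist",cen,z,c1)[:2].round(4),"sides",np.linalg.norm(e,axis=1).round(4),"ang",a.round(1),q.round(0).tolist())
sq("block",[(418,99),(440,141),(399,166),(372,124)],(408,132),.022)
sq("spacer",[(217,136),(261,152),(245,197),(199,181)],(229,166),.012)
print("disc",plane("wrist",(397,322),.011,c1))
# jig, wrist0 taken at start
c0=dict(fov_y=65.70646984690485,cx=319.63355876674126,cy=239.46447678547833,cam_to_world=np.array([[-9.99999406e-01,-4.42811256e-04,9.95664840e-04,6.74659411e-01],[1.57430996e-04,-9.62834019e-01,-2.70093738e-01,-6.90846738e-02],[1.07826053e-03,-2.70093421e-01,9.62833517e-01,3.73201208e-01],[0,0,0,1]]))
np.save("c0.npy",c0,allow_pickle=True)
px=lambda u,v:(290+(u+.5)/4-.5,65+(v+.5)/4-.5)
def jz(x,z):return (.056+x/2+z*.8660)
B=[plane("wrist",px(*p),.010,c0)[:2] for p in[(25,148),(135,540),(663,440),(575,25)]]
print("base",np.round(B,4),[np.linalg.norm(B[i]-B[(i+1)%4]).round(4) for i in range(4)])
def edge(p,q,x,z,nm):
    a,b=[plane("wrist",px(*i),jz(x,z),c0)[:2] for i in(p,q)]
    d=b-a;d/=np.linalg.norm(d);n=np.array([d[1],-d[0]]) # jig y=d, jig x=n
    print(nm,np.linalg.norm(b-a).round(4),"yaw",np.degrees(np.arctan2(n[1],n[0])).round(2),"jig-line centre->pocket floor origin",((a+b)/2-n*(x*.8660-z*.5)).round(4))
edge((625,110),(672,366),-.027,.040,"lowin")
edge((674,72),(738,383),-.034,.050,"lowrim")
edge((432,98),(512,464),.034,.050,"hirim")
E
python3 m1.py
```

```text
block c(corners) [0.456  0.1251] c(hole) [0.4549 0.1251] sides [0.0484 0.0494 0.0489 0.0504] ang [28.6 27.4 29.8 27. ] [[418.0, 99.0], [440.0, 144.0], [396.0, 165.0], [371.0, 120.0]]
spacer c(corners) [0.6297 0.1593] c(hole) [0.6286 0.1591] sides [0.0504 0.0495 0.0507 0.05  ] ang [68.5 68.6 69.  68.2] [[213.0, 134.0], [260.0, 151.0], [243.0, 198.0], [197.0, 181.0]]
disc [0.45175765 0.33038748 0.011     ]
base [[ 0.6971 -0.1048]
 [ 0.6706 -0.0081]
 [ 0.5356 -0.0359]
 [ 0.5616 -0.1405]] [np.float64(0.1002), np.float64(0.1378), np.float64(0.1078), np.float64(0.1401)]
lowin 0.0539 yaw 12.53 jig-line centre->pocket floor origin [ 0.6083 -0.0746]
lowrim 0.0653 yaw 14.15 jig-line centre->pocket floor origin [ 0.6077 -0.0736]
hirim 0.0661 yaw 13.84 jig-line centre->pocket floor origin [ 0.6085 -0.0735]
```

```bash
cat > m2.py <<'E'
from h import *
def seg(n,f,box,lo,hi):
    im=cv2.imread(f);u0,v0,u1,v1=box;h=cv2.cvtColor(im[v0:v1,u0:u1],cv2.COLOR_BGR2HSV)
    m=cv2.inRange(h,lo,hi);k,l,s,c=cv2.connectedComponentsWithStats(m);i=1+s[1:,4].argmax()
    return c[i]+[u0,v0],s[i]
for n,box in(("scene",(405,325,440,352)),("side",(330,365,370,400))):
    c,s=seg(n,f"pics/{n}0.png",box,(0,0,100),(180,70,255));print(n,"disc",c.round(1),s,plane(n,c,.007).round(4))
for nm,P in(("block",(.4549,.1251,.022)),("spacer",(.6286,.1591,.012)),("disc",(.4518,.3304,.013)),("disc2",(.4497,.3369,.013))):
    print(nm,proj("scene",P).round(1),proj("side",P).round(1))
for nm,u,v,z in[("block",(374.7,269.5),(355.7,302.3),.022),("spacer",(318.3,312.5),(272.3,310.5),.012)]:
    print(nm,plane("scene",u,z).round(4),plane("side",v,z).round(4))
g=cv2.cvtColor(cv2.imread("pics/wrist1g.png"),cv2.COLOR_BGR2GRAY)[295:350,365:430]
cc=cv2.HoughCircles(cv2.GaussianBlur(g,(3,3),0),cv2.HOUGH_GRADIENT,1,50,param1=60,param2=12,minRadius=17,maxRadius=25);print(cc)
c1=np.load("c1.npy",allow_pickle=True).item()
if cc is not None: print(plane("wrist",cc[0,0,:2]+[365,295],.010,c1))
E
python3 m2.py
```

```text
scene disc [421.9 339. ] [  7   4  21  21 346] [0.4486 0.3356 0.007 ]
side disc [349.4 381.8] [  6   6  27  23 480] [0.451  0.3361 0.007 ]
block [373.2 268.8] [355.6 301.4]
spacer [316.9 310.6] [272.8 307.7]
disc [419.8 336.5] [349.3 377. ]
disc2 [422.1 338.4] [350.2 379.9]
block [0.4528 0.1285 0.022 ] [0.4546 0.1282 0.022 ]
spacer [0.6279 0.1652 0.012 ] [0.6277 0.1682 0.012 ]
[[[31.5 27.5 20.7]]]
[0.45203998 0.33155862 0.01      ]
```

```bash
cat > m3.py <<'E'
from h import *
def pk(x,y,z,o,yaw):
    n=np.array([np.cos(yaw),np.sin(yaw),0]);t=np.array([-n[1],n[0],0]);k=np.array([0,0,1])
    return np.array(o)+n*(x*.866-z*.5)+t*y+k*(x*.5+z*.866)
if __name__=="__main__":
    out=[]
    for n,(u,v) in(("scene",(245,195)),("side",(262,205))):
        im=cv2.resize(cv2.imread(f"pics/{n}0.png")[v:v+75,u:u+75],(600,600),interpolation=cv2.INTER_CUBIC)[:,:400 if 0 else 600]
        for dy,col in((0,(0,0,255)),(.006,(255,0,0))):
            for p in [(-.034,.033,.05),(-.034,-.033,.05),(.034,.033,.05),(.034,-.033,.05)]:
                q=(proj(n,pk(*p,(.608,-.074+dy,.056),np.radians(14)))-[u,v]+.5)*8-.5
                cv2.circle(im,tuple(int(i) for i in q),4,col,2)
            for x,y in[(.07,.055),(-.07,.055),(-.07,-.055),(.07,-.055)]:
                # base centre taken from wrist corners (0.616,-0.0725): midpoint of diagonal
                yw=np.radians(14);P=np.array([.6163+x*np.cos(yw)-y*np.sin(yw),-.0704+dy+x*np.sin(yw)+y*np.cos(yw),.01])
                q=(proj(n,P)-[u,v]+.5)*8-.5;cv2.drawMarker(im,tuple(int(i) for i in q),col,0,14,2)
        out.append(cv2.resize(im,(400,400)) if 0 else im[60:560])
    o=np.hstack(out);cv2.imwrite("pics/jigov.png",cv2.resize(o,(800,333),interpolation=cv2.INTER_AREA))
E
python3 m3.py
```

```text
(no output)
```

View pics/jigov.png

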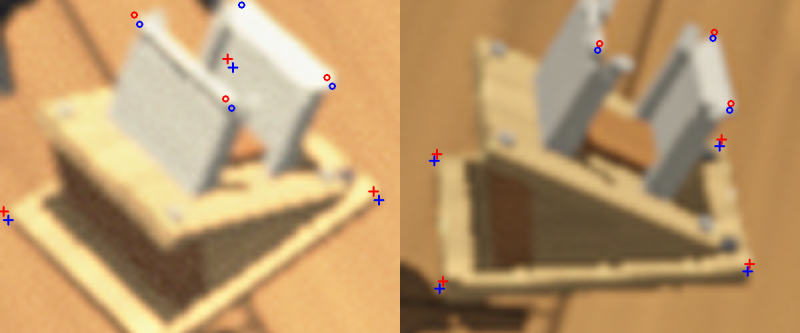

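The overlay shows the wrist estimate is about 3–6 mm low in y against scene and side. I'll squeeze each part along both axes, which centres it exactly and calibrates the wrist camera. Going to the block.

```bash
python3 -m inch '{"hand":[0.085,0.085,0.085,0.085,0.085,0.085,0.085,0.085],"dp":[[0.02,0.021,-0.0185],[0.03,0.021,-0.0185],[0.03,0.021,-0.0185],[0.03,0.021,-0.0185],[0.03,0,0],[0.03,0,0],[0.03,0,0],[0,0,0]],"rotation":[[0,0,0],[0,0,0],[0,0,0],[0,0,0],[-0.166,0,0],[-0.166,0,0],[-0.165,0,0],[0,0,0]]}' 60
```

```text
clock: 2.08
eef_pos: [0.455, 0.1243, 0.0296]
tcp_rot: [-0.607, 0.364, 0.608, 0.361]
ft_force: [0.1, 0.0, -0.2]
finger_gap: 0.0855
```

```bash
python3 -m inch '{"hand":[0.085,0.085,0.045,0.045,0.045,0.045,0.045],"dp":[[0.014,0,0],[0.014,0,0],[0,0,0],[0,0,0],[0,0,0],[0,0,0],[0,0,0]],"rotation":[[0,0,0],[0,0,0],[0,0,0],[0,0,0],[0,0,0],[0,0,0],[0,0,0]]}' 30
```

```text
clock: 2.95
eef_pos: [0.4562, 0.1263, 0.0037]
tcp_rot: [0.608, -0.361, -0.608, -0.362]
ft_force: [-2.1, 1.1, 5.9]
finger_gap: 0.0492
```

```bash
python3 -m inch '{"hand":[0.085,0.085,0.085,0.085,0.085,0.085,0.085,0.085,0.085,0.085],"dp":[[0,0,0],[0,0,0],[0,0,0],[-0.025,0,0],[-0.015,0,0],[0,0,0],[0,0,0],[0,0,0],[0,0,0],[0,0,0]],"rotation":[[0,0,0],[0,0,0],[0,0,0],[0,0,0],[0.18,0,0],[0.18,0,0],[0.18,0,0],[0.18,0,0],[0.18,0,0],[0.18,0,0]]}'
python3 -m inch '{"hand":[0.085,0.085,0.085,0.085,0.085,0.085,0.045,0.045,0.045,0.045],"dp":[[0,0,0],[0,0,0],[0,0,0],[0,0,0],[0.02,0,0],[0.02,0,0],[0,0,0],[0,0,0],[0,0,0],[0,0,0]],"rotation":[[0.18,0,0],[0.18,0,0],[0.131,0,0],[0,0,0],[0,0,0],[0,0,0],[0,0,0],[0,0,0],[0,0,0],[0,0,0]]}' 30
```

```text
clock: 4.2
eef_pos: [0.4559, 0.1259, 0.0432]
tcp_rot: [-0.333, 0.624, 0.333, 0.624]
ft_force: [-0.6, 0.4, 0.8]
finger_gap: 0.0847
clock: 5.45
eef_pos: [0.4564, 0.1263, 0.004]
tcp_rot: [-0.174, 0.685, 0.174, 0.686]
ft_force: [-0.9, 0.6, 3.7]
finger_gap: 0.0493
```

```bash
python3 -m inch '{"hand":[0.045,0.045,0.045,0.045,0.045,0.045,0.045,0.045,0.045,0.045],"dp":[[0,0,0],[-0.01,0,0],[-0.03,0,0],[-0.04,0,0],[-0.02,0,0],[-0.015,-0.038,0.012],[-0.015,-0.038,0.012],[-0.015,-0.038,0.012],[-0.014,-0.038,0.012],[-0.014,-0.038,0.013]],"rotation":[[0,0,0],[0,0,0],[0,0,0],[0.126,0,0],[0.127,0,0],[0,0,0],[0,0,0],[0,0,0],[0,0,0],[0,0,0]]}' 60
python3 -m inch '{"hand":[0.045,0.045,0.045,0.045,0.045,0.045],"dp":[[-0.014,-0.039,0.013],[0,0,0],[0,0,0],[0,0,0],[0,0,0],[0,0,0]],"rotation":[[0,0,0],[0,-0.174,0],[0,-0.175,0],[0,-0.175,0],[0,0,0],[0,0,0]]}'
cat > look.py <<'E'
from h import *
import sys
s=ctrl.read_state();c=ctrl.calibration("wrist");im=ctrl.camera("wrist")[:,:,::-1]
np.save(f"c_{sys.argv[1]}.npy",dict(c,p=s["eef_pos"],q=s["tcp_rot"]),allow_pickle=True);cv2.imwrite(f"pics/{sys.argv[1]}.png",im)
cv2.imwrite(f"pics/{sys.argv[1]}g.png",(255*(im/255.)**.7).astype(np.uint8))
print(s["eef_pos"].round(4),R.from_quat(s["tcp_rot"]).as_matrix().round(3).tolist(),s["ft_force"].round(1))
E
python3 look.py w2
```

```text
clock: 6.7
eef_pos: [0.5614, -0.0449, 0.1776]
tcp_rot: [-0.086, 0.702, 0.086, 0.702]
ft_force: [0.6, 0.1, -0.6]
finger_gap: 0.0487
clock: 7.45
eef_pos: [0.5833, -0.0784, 0.1915]
tcp_rot: [-0.061, 0.496, 0.105, 0.86]
ft_force: [0.5, -0.2, -0.1]
finger_gap: 0.0484
[ 0.5833 -0.0784  0.1915] [[0.486, -0.242, 0.84], [0.121, 0.97, 0.209], [-0.866, -0.0, 0.501]] [ 0.5 -0.2 -0.1]
```

View pics/w2g.png

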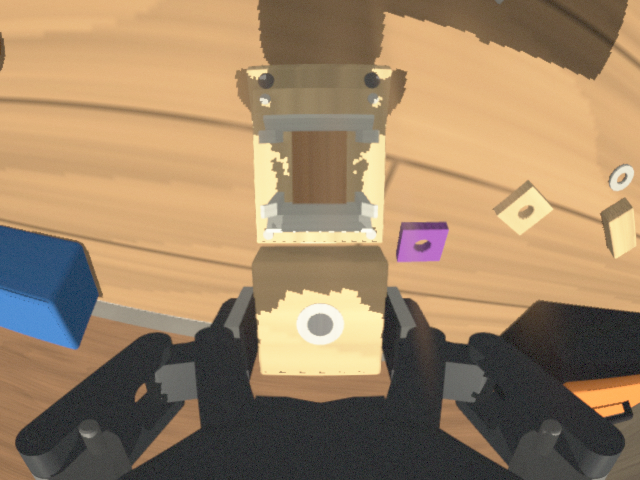

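The wrist view shows the held block (insert at (320,325)) and the empty pocket, its floor between (292,131) and (347,203). I'll measure the floor relative to the block.

```bash
cat > m4.py <<'E'
from h import *
c=np.load("c_w2.npy",allow_pickle=True).item();M=R.from_quat(c["q"]).as_matrix()
print("insert pred",proj("wrist",c["p"]+M@[-.018,0,0],c).round(1))
im=cv2.imread("pics/w2.png");h=cv2.cvtColor(im,cv2.COLOR_BGR2HSV)
g=cv2.cvtColor(cv2.imread("pics/w2g.png"),cv2.COLOR_BGR2GRAY)
# insert: ring contour
m=cv2.inRange(h[295:355,285:355],(0,0,0),(180,60,255));k,l,s,cc=cv2.connectedComponentsWithStats(m)
i=1+s[1:,4].argmax();print("insert meas",cc[i]+[285,295],s[i])
b=cv2.GaussianBlur(im,(5,5),0);mask=np.zeros((482,642),np.uint8)
cv2.floodFill(b,mask,(320,167),0,(5,)*3,(5,)*3,4|(255<<8)|cv2.FLOODFILL_MASK_ONLY)
r=mask[1:-1,1:-1];ys,xs=np.nonzero(r);print("floor bbox",xs.min(),xs.max(),ys.min(),ys.max(),len(xs),cv2.minAreaRect(np.column_stack([xs,ys]).astype(np.float32)))
for row in(140,167,195):print(row,g[row,280:360].tolist())
for col in(305,335):print(col,g[105:225,col].tolist())
E
python3 m4.py
```

```text
insert pred [321.  324.5]
insert meas [319.77088773 323.73825065] [  11    9   48   41 1532]
floor bbox 293 346 132 202 3832 ((319.5, 167.0), (70.0, 53.0), 90.0)
140 [130, 125, 128, 134, 136, 136, 138, 136, 134, 135, 134, 123, 101, 99, 97, 94, 97, 96, 102, 102, 99, 101, 102, 102, 104, 103, 103, 102, 99, 101, 98, 101, 101, 105, 105, 103, 103, 106, 105, 105, 108, 107, 107, 108, 111, 107, 104, 108, 110, 110, 111, 113, 113, 114, 114, 113, 112, 111, 112, 111, 114, 111, 111, 110, 112, 112, 120, 127, 130, 131, 129, 130, 129, 131, 128, 127, 129, 128, 125, 130]
167 [128, 134, 175, 232, 235, 239, 237, 235, 184, 135, 131, 126, 111, 104, 98, 99, 97, 101, 99, 100, 95, 101, 99, 100, 104, 105, 101, 105, 101, 105, 99, 99, 106, 105, 102, 105, 108, 105, 107, 106, 108, 107, 108, 109, 108, 109, 105, 104, 110, 110, 114, 111, 114, 116, 114, 113, 112, 111, 112, 113, 111, 114, 107, 107, 108, 112, 118, 131, 130, 130, 128, 129, 126, 129, 128, 128, 127, 125, 124, 125]
195 [132, 132, 132, 129, 129, 133, 131, 130, 129, 128, 126, 126, 113, 104, 101, 99, 98, 97, 95, 99, 99, 98, 99, 100, 103, 104, 105, 101, 99, 100
[... 755 characters left out ...]
 135, 132, 134, 135, 134, 132, 131, 134, 135, 138, 142, 142, 144, 144, 143, 143, 143, 142, 145]
335 [125, 124, 124, 125, 125, 124, 128, 126, 126, 139, 143, 145, 144, 139, 136, 137, 138, 138, 137, 138, 135, 136, 133, 137, 132, 125, 115, 111, 112, 114, 112, 112, 109, 112, 114, 113, 111, 111, 110, 113, 112, 113, 112, 114, 112, 112, 112, 115, 114, 114, 111, 113, 112, 110, 115, 115, 114, 115, 116, 112, 115, 112, 113, 113, 114, 114, 113, 111, 111, 112, 112, 113, 113, 114, 111, 115, 113, 114, 114, 116, 114, 115, 113, 110, 115, 112, 112, 113, 113, 112, 114, 110, 111, 113, 112, 111, 112, 113, 120, 132, 137, 141, 137, 135, 138, 137, 136, 138, 137, 137, 142, 147, 146, 145, 147, 144, 144, 144, 145, 144]
```

```bash
cat > m5.py <<'E'
from h import *
c=np.load("c_w2.npy",allow_pickle=True).item();M=R.from_quat(c["q"]).as_matrix()
for b in((0,0),(1.2,.8)):
    uv=np.array([319.05,167.1])+b;ov,v=ray("wrist",uv,c)
    P=ov+v*(.056-ov[2])/v[2];t=M.T@(P-c["p"]);print("floor centre world",P.round(4),"in tool",t.round(4))
    # size check at that depth
    cam=c["cam_to_world"];e=[]
    for q in((291.7,167.1),(346.4,167.1),(319,130.7),(319,203.5)):
        o,d=ray("wrist",np.array(q)+b,c);n=M[:,0];e.append(o+d*((P-o)@n)/(d@n))
    print("sizes y,x",np.linalg.norm(e[0]-e[1]).round(4),np.linalg.norm(e[2]-e[3]).round(4))
E
python3 m5.py
```

```text
floor centre world [ 0.6069 -0.0737  0.056 ] in tool [ 0.1293 -0.001  -0.047 ]
sizes y,x 0.04 0.0538
floor centre world [ 0.6074 -0.0726  0.056 ] in tool [ 1.296e-01 -1.000e-04 -4.640e-02]
sizes y,x 0.0401 0.0539
```

Floor size reads 40.0 × 53.8 mm, which is correct, and the yaw is aligned. Moving over the mouth, then down to just inside the flare.

```bash
python3 -m inch '{"hand":[0.045,0.045,0.045,0.045,0.045,0.045,0.045],"dp":[[0.01,-0.0005,-0.0155],[0.01,0,-0.0155],[0.015,0,-0.0157],[0.02,0,0],[0.015,0,0],[0.008,0,0],[0,0,0]],"rotation":[[0,0,0],[0,0,0],[0,0,0],[0,0,0],[0,0,0],[0,0,0],[0,0,0]]}'
python3 -m inch '{"hand":[0.045,0.045,0.045,0.045,0.045],"dp":[[0.006,0,0],[0.006,0,0],[0.006,0,0],[0.003,0,0],[0,0,0]],"rotation":[[0,0,0],[0,0,0],[0,0,0],[0,0,0],[0,0,0]]}'
```

```text
clock: 8.38
eef_pos: [0.5822, -0.079, 0.0989]
tcp_rot: [-0.061, 0.497, 0.105, 0.859]
ft_force: [-1.2, 0.5, -1.0]
finger_gap: 0.0486
clock: 9.0
eef_pos: [0.592, -0.0767, 0.0809]
tcp_rot: [-0.061, 0.496, 0.105, 0.86]
ft_force: [0.3, 0.1, -0.7]
finger_gap: 0.0488
```

```bash
python3 -m inch '{"hand":[0.045,0.045,0.045,0.045,0.045,0.045],"dp":[[0.006,0,0],[0.006,0,0],[0.006,0,0],[0.005,0,0],[0.002,0,0],[0,0,0]],"rotation":[[0,0,0],[0,0,0],[0,0,0],[0,0,0],[0,0,0],[0,0,0]]}'
python3 - <<'E'
from h import *
s=ctrl.read_state();M=R.from_quat(s["tcp_rot"]).as_matrix();print(M.T@s["ft_force"],M.T@(np.array([.6072,-.0732,.056])-s["eef_pos"]))
E
```

```text
clock: 9.75
eef_pos: [0.6041, -0.0737, 0.0594]
tcp_rot: [-0.061, 0.496, 0.105, 0.86]
ft_force: [1.5, 0.2, -1.0]
finger_gap: 0.049
[ 1.58520129 -0.19635303  0.83719952] [ 0.0044477  -0.00027421  0.00098333]
```

```bash
python3 -m inch '{"hand":[0.045,0.045,0.045],"dp":[[0.001,0,0],[0.001,0,0],[0,0,0]],"rotation":[[0,0,0],[0,0,0],[0,0,0]]}'
python3 - <<'E'
from h import *
s=ctrl.read_state();M=R.from_quat(s["tcp_rot"]).as_matrix();print(M.T@s["ft_force"],M.T@(np.array([.6072,-.0732,.056])-s["eef_pos"]))
E
```

```text
clock: 10.12
eef_pos: [0.6046, -0.0736, 0.0589]
tcp_rot: [-0.061, 0.496, 0.105, 0.86]
ft_force: [-9.9, -0.8, 12.8]
finger_gap: 0.0484
[-16.00411834   1.6585078   -2.08763194] [ 0.00378168 -0.00027208  0.00079665]
```

Seated: 16 N along the axis at the expected depth. Releasing and backing out along the axis.

```bash
python3 -m inch '{"hand":[0.066,0.066,0.066,0.066,0.066,0.066,0.085,0.085,0.085,0.085],"dp":[[0,0,0],[0,0,0],[0,0,0],[-0.025,0,0],[-0.035,0,0],[-0.035,0,0],[-0.035,0,0],[0,0,0],[0,0,0],[0,0,0]],"rotation":[[0,0,0],[0,0,0],[0,0,0],[0,0,0],[0,0,0],[0,0,0],[0,0,0],[0,0.174,0],[0,0.175,0],[0,0.175,0]]}' 30
python3 -m inch '{"hand":[0.085,0.085,0.085,0.085,0.085,0.085,0.085],"dp":[[0,0.041,0.020],[0,0.041,0.020],[0,0.041,0.020],[0,0.041,0.020],[0,0.041,0.020],[0,0.02,0.010],[0,0,0]],"rotation":[[0,0,0],[0,0,0],[0,0,0],[0,0,0],[0,0,0],[0,0,0],[0,0,0]]}'
```

```text
clock: 11.38
eef_pos: [0.5423, -0.0892, 0.172]
tcp_rot: [-0.086, 0.703, 0.086, 0.701]
ft_force: [0.3, 0.3, -0.5]
finger_gap: 0.0848
clock: 12.25
eef_pos: [0.5945, 0.157, 0.1698]
tcp_rot: [-0.087, 0.702, 0.086, 0.702]
ft_force: [-0.2, 0.5, 0.3]
finger_gap: 0.0846
```

```bash
python3 -m inch '{"hand":[0.085,0.085,0.085,0.085,0.085,0.085,0.085],"dp":[[0.02,-0.0035,0.018],[0.02,0,0.017],[0.02,0,0],[0.02,0,0],[0.02,0,0],[0.02,0,0],[0,0,0]],"rotation":[[-0.158,0,0],[-0.159,0,0],[-0.158,0,0],[-0.159,0,0],[-0.158,0,0],[-0.159,0,0],[0,0,0]]}'
```

```text
clock: 13.12
eef_pos: [0.6272, 0.1616, 0.0489]
tcp_rot: [-0.397, 0.586, 0.397, 0.584]
ft_force: [-0.2, 0.2, 0.2]
finger_gap: 0.0852
```

```bash
python3 -m inch '{"hand":[0.085,0.085,0.085,0.045,0.045,0.045,0.045,0.045],"dp":[[0.02,0,0],[0.02,0,0],[0.0095,0,0],[0,0,0],[0,0,0],[0,0,0],[0,0,0],[0,0,0]],"rotation":[[0,0,0],[0,0,0],[0,0,0],[0,0,0],[0,0,0],[0,0,0],[0,0,0],[0,0,0]]}' 30
```

```text
clock: 14.12
eef_pos: [0.6292, 0.1637, 0.0022]
tcp_rot: [-0.398, 0.584, 0.398, 0.585]
ft_force: [-1.5, 0.1, 6.6]
finger_gap: 0.0493
```

```bash
python3 -m inch '{"hand":[0.085,0.085,0.085,0.085,0.085,0.085,0.085,0.085,0.085],"dp":[[0,0,0],[0,0,0],[-0.02,0,0],[-0.01,0,0],[0,0,0],[0,0,0],[0,0,0],[0,0,0],[0,0,0]],"rotation":[[0,0,0],[0,0,0],[0,0,0],[0.18,0,0],[0.18,0,0],[0.18,0,0],[0.18,0,0],[0.18,0,0],[0.18,0,0]]}'
python3 -m inch '{"hand":[0.085,0.085,0.085,0.085,0.085,0.085,0.045,0.045,0.045,0.045],"dp":[[0,0,0],[0,0,0],[0,0,0],[0,0,0],[0.015,0,0],[0.015,0,0],[0,0,0],[0,0,0],[0,0,0],[0,0,0]],"rotation":[[0.18,0,0],[0.18,0,0],[0.131,0,0],[0,0,0],[0,0,0],[0,0,0],[0,0,0],[0,0,0],[0,0,0],[0,0,0]]}' 30
```

```text
clock: 15.25
eef_pos: [0.6282, 0.1634, 0.0306]
tcp_rot: [-0.038, 0.706, 0.038, 0.706]
ft_force: [-0.2, 0.3, -0.3]
finger_gap: 0.0853
clock: 16.5
eef_pos: [0.6286, 0.1635, 0.0012]
tcp_rot: [0.132, 0.694, -0.132, 0.695]
ft_force: [-0.4, -0.8, -0.9]
finger_gap: 0.0491
```

```bash
python3 -m inch '{"hand":[0.045,0.045,0.045,0.045,0.045,0.045,0.045,0.045,0.045,0.045],"dp":[[0,0,0],[-0.01,0,0],[-0.03,0,0],[-0.03,0,0],[-0.02,0,0],[-0.015,-0.032,-0.0146],[-0.015,-0.032,-0.0146],[-0.014,-0.032,-0.0146],[-0.014,-0.032,-0.0146],[-0.014,-0.032,-0.0146]],"rotation":[[0,0,0],[0,0,0],[-0.155,0,0],[-0.155,0,0],[-0.155,0,0],[-0.155,0,0],[0,0,0],[0,0,0],[0,0,0],[0,0,0]]}' 60
python3 -m inch '{"hand":[0.045,0.045,0.045,0.045,0.045,0.045,0.045],"dp":[[-0.014,-0.032,-0.0146],[-0.014,-0.032,-0.0146],[0,0,0],[0,0,0],[0,0,0],[0,0,0],[0,0,0]],"rotation":[[0,0,0],[0,0,0],[0,-0.174,0],[0,-0.175,0],[0,-0.175,0],[0,0,0],[0,0,0]]}'
python3 look.py w3
```

```text
clock: 17.75
eef_pos: [0.5906, -0.0092, 0.1643]
tcp_rot: [-0.086, 0.702, 0.086, 0.702]
ft_force: [1.1, -0.6, -0.3]
finger_gap: 0.0479
clock: 18.62
eef_pos: [0.5785, -0.0773, 0.1923]
tcp_rot: [-0.061, 0.496, 0.105, 0.86]
ft_force: [0.2, 0.3, 0.6]
finger_gap: 0.0481
[ 0.5785 -0.0773  0.1923] [[0.486, -0.242, 0.84], [0.121, 0.97, 0.209], [-0.865, -0.001, 0.501]] [0.2 0.3 0.6]
```

View pics/w3g.png

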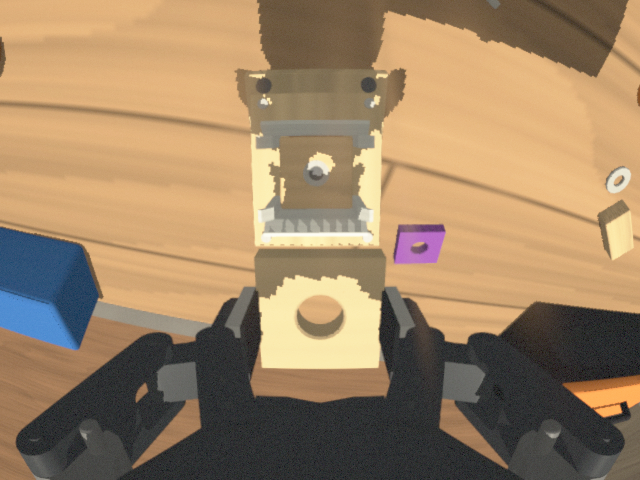

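The block lies flat and square in the pocket (insert at (317,171)) and the spacer is well gripped (hole at (320,317)). Shift by (y −2.7, z −43.7) mm, then travel about 109 mm to seat.

```bash
python3 -m inch '{"hand":[0.045,0.045,0.045,0.045,0.045,0.045,0.045,0.045],"dp":[[0.01,-0.0027,-0.0145],[0.01,0,-0.0145],[0.015,0,-0.0147],[0.02,0,0],[0.015,0,0],[0.009,0,0],[0.007,0,0],[0,0,0]],"rotation":[[0,0,0],[0,0,0],[0,0,0],[0,0,0],[0,0,0],[0,0,0],[0,0,0],[0,0,0]]}'
python3 -m inch '{"hand":[0.045,0.045,0.045,0.045,0.045],"dp":[[0.007,0,0],[0.007,0,0],[0.006,0,0],[0.002,0,0],[0,0,0]],"rotation":[[0,0,0],[0,0,0],[0,0,0],[0,0,0],[0,0,0]]}'
cat > fl.py <<'E'
from h import *
s=ctrl.read_state();M=R.from_quat(s["tcp_rot"]).as_matrix();print(M.T@s["ft_force"],M.T@(np.array([.6072,-.0732,.056])-s["eef_pos"]))
E
python3 fl.py
```

```text
clock: 19.68
eef_pos: [0.5838, -0.0786, 0.0942]
tcp_rot: [-0.061, 0.496, 0.105, 0.86]
ft_force: [0.3, -0.7, -0.5]
finger_gap: 0.048
clock: 20.3
eef_pos: [0.5944, -0.076, 0.0753]
tcp_rot: [-0.061, 0.496, 0.105, 0.86]
ft_force: [-0.1, -0.4, -1.4]
finger_gap: 0.048
[ 1.14533711 -0.32857005 -0.81557638] [ 0.02325129 -0.00039267  0.00168989]
```

```bash
python3 -m inch '{"hand":[0.045,0.045,0.045],"dp":[[0.001,0,0.0008],[0.001,0,0],[0,0,0]],"rotation":[[0,0,0],[0,0,0],[0,0,0]]}'
python3 fl.py
```

```text
clock: 20.68
eef_pos: [0.5953, -0.0758, 0.0751]
tcp_rot: [-0.061, 0.496, 0.105, 0.86]
ft_force: [-10.5, -0.1, 14.7]
finger_gap: 0.0482
[-17.84006489   2.4670731   -1.50101558] [ 0.02264228 -0.00038     0.00093432]
```

Spacer seated (18 N along the axis). Release, retreat, head for the disc.

```bash
python3 -m inch '{"hand":[0.066,0.066,0.066,0.066,0.066,0.085,0.085,0.085,0.085],"dp":[[0,0,0],[0,0,0],[0,0,0],[-0.025,0,0],[-0.04,0,0],[-0.045,0,0],[0,0,0],[0,0,0],[0,0,0]],"rotation":[[0,0,0],[0,0,0],[0,0,0],[0,0,0],[0,0,0],[0,0,0],[0,0.174,0],[0,0.175,0],[0,0.175,0]]}' 30
python3 -m inch '{"hand":[0.085,0.085,0.085,0.085,0.085,0.085,0.085,0.085,0.085,0.085],"dp":[[0,0.045,0.0013],[0,0.045,0.0013],[0,0.045,0.0013],[0,0.045,0.0013],[0,0.045,0.0013],[0,0.045,0.0013],[0,0.045,0.0013],[0,0.045,0.0013],[0,0.045,0.0013],[0,0.028,0.0013]],"rotation":[[0,0,0],[0,0,0],[0,0,0],[0,0,0],[0,0,0],[0,0,0],[0,0,0],[0,0,0],[0,0,0],[0,0,0]]}'
```

```text
clock: 21.8
eef_pos: [0.543, -0.0889, 0.1712]
tcp_rot: [-0.086, 0.703, 0.086, 0.701]
ft_force: [-0.1, 0.5, -0.9]
finger_gap: 0.085
clock: 23.05
eef_pos: [0.4501, 0.3365, 0.1691]
tcp_rot: [-0.087, 0.702, 0.086, 0.702]
ft_force: [0.4, -0.1, 0.5]
finger_gap: 0.0849
```

```bash
python3 -m inch '{"hand":[0.085,0.085,0.085,0.085,0.085],"dp":[[0.02,0,0],[0.02,0,0],[0.02,0,0],[0.03,0,0],[0,0,0]],"rotation":[[-0.18,0,0],[-0.18,0,0],[-0.181,0,0],[0,0,0],[0,0,0]]}'
python3 look.py w4
```

```text
clock: 23.68
eef_pos: [0.4496, 0.3332, 0.0773]
tcp_rot: [-0.271, 0.655, 0.269, 0.652]
ft_force: [0.7, -1.2, 0.8]
finger_gap: 0.0851
[0.4496 0.3332 0.0773] [[-0.003, -0.706, 0.708], [-0.004, 0.708, 0.706], [-1.0, -0.001, -0.005]] [ 0.7 -1.2  0.8]
```

View pics/w4g.png

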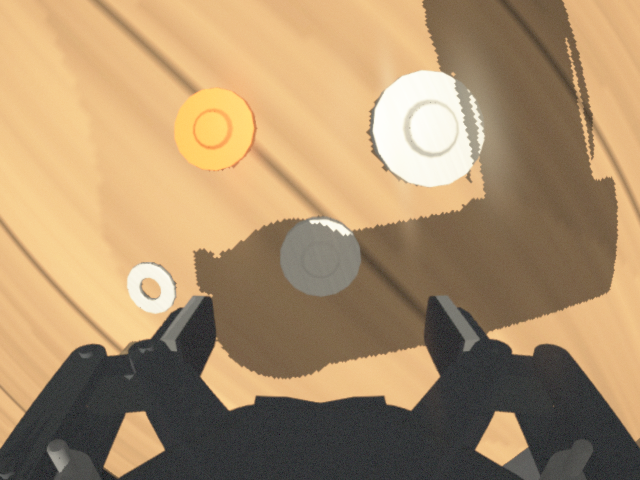

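```bash
python3 - <<'E'
from h import *
c=np.load("c_w4.npy",allow_pickle=True).item();M=R.from_quat(c["q"]).as_matrix()
for n,uv,z in(("disc",(320.5,256.5),.010),("washer",(151,288),.005),("big",(427,129),.012)):
    P=plane("wrist",uv,z,c);print(n,P.round(4),(M.T@(P-c["p"])).round(4))
E
```

```text
disc [0.4498 0.3334 0.01  ] [0.0673 0.0001 0.0006]
washer [0.5485 0.2698 0.005 ] [ 0.0722 -0.1146  0.0256]
big [0.3532 0.3224 0.012 ] [ 0.0656  0.0605 -0.0756]
```

Small grey disc at (320,257), raised centre up; orange (213,129) and big grey (428,129) are clear of the fingers. Disc is centred within 0.6 mm, so descending and gripping.

```bash
python3 -m inch '{"hand":[0.085,0.085,0.085,0.085,0.045,0.045,0.045,0.045,0.045],"dp":[[0.025,0,0.0006],[0.025,0,0],[0.018,0,0],[0.0085,0,0],[0,0,0],[0,0,0],[0,0,0],[0,0,0],[0,0,0]],"rotation":[[0,0,0],[0,0,0],[0,0,0],[0,0,0],[0,0,0],[0,0,0],[0,0,0],[0,0,0],[0,0,0]]}' 40
```

```text
clock: 24.85
eef_pos: [0.4517, 0.3355, 0.0044]
tcp_rot: [-0.27, 0.653, 0.271, 0.654]
ft_force: [-1.1, -0.2, 5.6]
finger_gap: 0.0454
```

Gap of 45.4 mm is too narrow for a 49 mm disc and the arm was pushed up, so the tips probably closed on top of the rim. Reopen, go lower, and close again.

```bash
python3 -m inch '{"hand":[0.085,0.085,0.085,0.085],"dp":[[0,0,0],[0,0,0],[0,0,0],[0,0,0]],"rotation":[[0,0,0],[0,0,0],[0,0,0],[0,0,0]]}'
python3 look.py w5
python3 - <<'E'
from h import *
c=np.load("c_w5.npy",allow_pickle=True).item()
print(proj("wrist",c["p"]+R.from_quat(c["q"]).as_matrix()@[-.009,0,0],c))
im=cv2.imread("pics/w5g.png")[180:480,150:490];cv2.imwrite("pics/w5c.png",cv2.resize(im,(680,600)))
E
```

```text
clock: 25.35
eef_pos: [0.4511, 0.3349, 0.0029]
tcp_rot: [-0.27, 0.653, 0.27, 0.653]
ft_force: [-0.2, 0.6, 0.0]
finger_gap: 0.0847
[0.4511 0.3349 0.0029] [[-0.0, -0.707, 0.708], [-0.0, 0.708, 0.707], [-1.0, -0.0, -0.0]] [-0.2  0.6  0. ]
[320.56118415 314.63530902]
```

View pics/w5c.png

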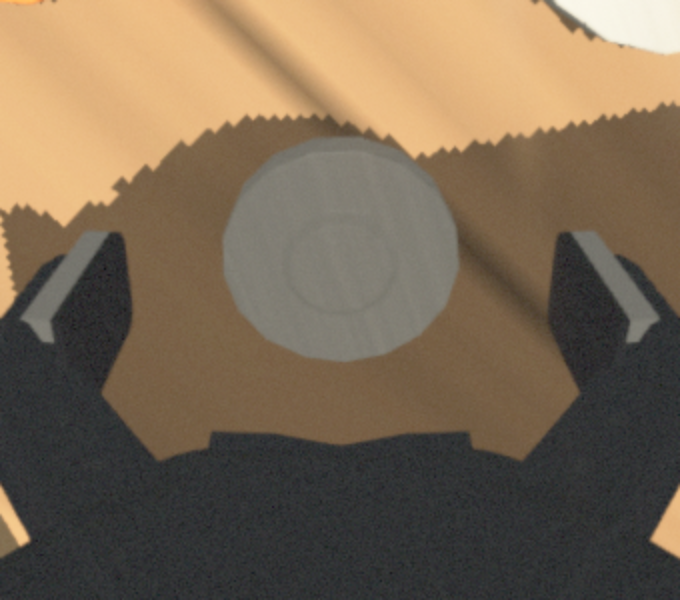

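Disc is still flat and undisturbed at (320,312), between the pads. Lowering 6.5 mm and closing.

```bash
python3 -m inch '{"hand":[0.085,0.085,0.085,0.045,0.045,0.045,0.045,0.045],"dp":[[0.0035,0,0.0005],[0.003,0,0],[0,0,0],[0,0,0],[0,0,0],[0,0,0],[0,0,0],[0,0,0]],"rotation":[[0,0,0],[0,0,0],[0,0,0],[0,0,0],[0,0,0],[0,0,0],[0,0,0],[0,0,0]]}' 40
```

```text
clock: 26.4
eef_pos: [0.4522, 0.336, -0.0022]
tcp_rot: [-0.27, 0.653, 0.271, 0.654]
ft_force: [-1.6, -1.3, 10.1]
finger_gap: 0.0464
```

```bash
python3 -m inch '{"hand":[0.040,0.040,0.040,0.040,0.040,0.040],"dp":[[0,0,0],[0,0,0],[-0.008,0,0],[-0.012,0,0],[-0.02,0,0],[0,0,0]],"rotation":[[0,0,0],[0,0,0],[0,0,0],[0,0,0],[0,0,0],[0,0,0]]}' 60
python3 look.py w6
python3 - <<'E'
from h import *
a=cv2.imread("pics/w6g.png")[180:480,150:490]
b=ctrl.camera("side")[:,:,::-1];cv2.imwrite("pics/side6.png",b);b=cv2.resize(b[310:430,290:430],(350,300),interpolation=cv2.INTER_CUBIC)
b=(255*(b/255.)**.6).astype(np.uint8)
cv2.imwrite("pics/c6.png",np.hstack([a,b]))
E
```

```text
clock: 27.15
eef_pos: [0.4522, 0.3362, 0.0382]
tcp_rot: [-0.27, 0.652, 0.271, 0.654]
ft_force: [0.4, 0.2, -1.5]
finger_gap: 0.0455
[0.4522 0.3362 0.0382] [[0.002, -0.707, 0.707], [0.003, 0.707, 0.707], [-1.0, 0.0, 0.003]] [ 0.4  0.2 -1.5]
```

View pics/c6.png

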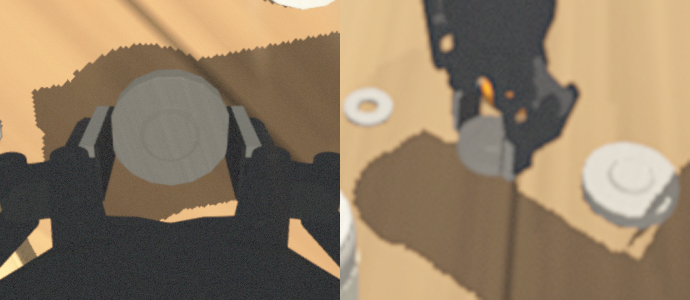

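Disc is lifted and level, ring at (320,314). Carrying it to the pocket.

```bash
python3 - <<'E'
from h import *
c=np.load("c_w6.npy",allow_pickle=True).item()
for z in(-.002,0,.002):print(z,proj("wrist",c["p"]+R.from_quat(c["q"]).as_matrix()@[-.0152,0,z],c))
E
python3 -m inch '{"hand":[0.040,0.040,0.040,0.040,0.040,0.040,0.040,0.040,0.040],"dp":[[-0.02,0,0],[-0.03,0,0],[-0.03,0,0],[-0.03,0,0],[-0.008,-0.035,0.0027],[-0.007,-0.044,0.0027],[-0.007,-0.044,0.0027],[-0.007,-0.044,0.0027],[-0.007,-0.044,0.0027]],"rotation":[[0,0,0],[0.18,0,0],[0.18,0,0],[0.181,0,0],[0,0,0],[0,0,0],[0,0,0],[0,0,0],[0,0,0]]}' 60
python3 -m inch '{"hand":[0.040,0.040,0.040,0.040,0.040,0.040,0.040,0.040,0.040,0.040],"dp":[[-0.007,-0.044,0.0027],[0,-0.044,0.0027],[0,-0.044,0.0027],[0,-0.044,0.0027],[0,-0.044,0.0027],[0,0,0],[0,0,0],[0,0,0],[0,0,0],[0,0,0]],"rotation":[[0,0,0],[0,0,0],[0,0,0],[0,0,0],[0,0,0],[0,-0.174,0],[0,-0.175,0],[0,-0.175,0],[0,0,0],[0,0,0]]}'
python3 look.py w7
python3 - <<'E'
from h import *
c=np.load("c_w7.npy",allow_pickle=True).item();M=R.from_quat(c["q"]).as_matrix()
print("to spacer seat", M.T@(np.array([.6072,-.0732,.056])-M[:,0]*.034-c["p"]))
print("ring pred",proj("wrist",c["p"]+M@[-.0152,0,0],c),"spacer hole pred",proj("wrist",np.array([.6072,-.0732,.056])-M[:,0]*.034,c))
E
```

```text
-0.002 [320.46972937 317.31457801]
0 [320.46504385 321.85288376]
0.002 [320.46032969 326.33202964]
clock: 28.38
eef_pos: [0.5153, 0.1323, 0.1817]
tcp_rot: [-0.086, 0.702, 0.086, 0.701]
ft_force: [0.4, 0.7, -1.9]
finger_gap: 0.0451
clock: 29.62
eef_pos: [0.5817, -0.0766, 0.1894]
tcp_rot: [-0.061, 0.497, 0.105, 0.859]
ft_force: [-0.1, 0.1, -1.8]
finger_gap: 0.0455
[ 0.5817 -0.0766  0.1894] [[0.484, -0.242, 0.841], [0.12, 0.97, 0.209], [-0.867, -0.0, 0.499]] [-0.1  0.1 -1.8]
to spacer seat [ 0.09431595 -0.00285155 -0.04446016]
ring pred [320.94531877 321.03646606] spacer hole pred [316.03440674 175.37494834]
```

```bash
cat > m7.py <<'E'
from h import *
def run(f,pre):
    im=cv2.imread(f"pics/{f}g.png");h=cv2.cvtColor(im,cv2.COLOR_BGR2HSV)
    c=np.load(f"c_{f}.npy",allow_pickle=True).item();M=R.from_quat(c["q"]).as_matrix()
    x0,y0,x1,y1=255,230,385,385
    s=h[y0:y1,x0:x1];m=cv2.inRange(s,(0,0,85),(180,60,255));m=cv2.morphologyEx(m,cv2.MORPH_OPEN,np.ones((5,5)))
    k,l,st,cc=cv2.connectedComponentsWithStats(m);i=l[85,65];print(f,"comp",st[i],cc[i]+[x0,y0])
    ys,xs=np.nonzero(l==i);ys+=y0;xs+=x0
    for r in range(ys.min(),ys.max()+1,8):
        q=xs[ys==r];print(r,q.min(),q.max(),end="; ")
    print()
    # predicted outline of top rim and bottom for dz
    for dz in(0,-.002,-.0035):
        t=np.linspace(0,2*np.pi,73);o=np.array([proj("wrist",c["p"]+M@[-pre-.010,.0245*np.cos(a),dz+.0245*np.sin(a)],c) for a in t])
        print(dz,"pred top rim rows",o[:,1].min().round(1),o[:,1].max().round(1),"cols",o[:,0].min().round(1),o[:,0].max().round(1))
    g=cv2.cvtColor(im,cv2.COLOR_BGR2GRAY)
    print("col profile",g[240:380,320].tolist())
run("w6",.0022);run("w7",.0022)
E
python3 m7.py
```

```text
w6 comp [    6    20   118   115 10960] [319.75483577 306.93257299]
250 306 331; 258 286 353; 266 278 362; 274 270 369; 282 267 374; 290 263 376; 298 261 378; 306 262 378; 314 262 377; 322 263 376; 330 264 376; 338 267 372; 346 275 364; 354 284 355; 362 301 337; 
0 pred top rim rows 259.6 368.6 cols 258.8 382.1
-0.002 pred top rim rows 254.5 364.8 cols 258.4 382.5
-0.0035 pred top rim rows 250.6 361.9 cols 258.2 382.7
col profile [107, 107, 105, 106, 109, 106, 105, 103, 105, 113, 117, 122, 121, 119, 121, 117, 123, 131, 134, 129, 129, 129, 132, 130, 129, 126, 130, 131, 131, 132, 130, 130, 131, 131, 128, 131, 128, 128, 127, 129, 127, 126, 128, 129, 129, 132, 130, 135, 131, 126, 127, 127, 124, 125, 126, 130, 132, 128, 127, 130, 126, 130, 129, 131, 129, 128, 126, 130, 130, 128, 129, 132, 128, 132, 132, 132, 127, 134, 130, 132, 129, 134, 133, 130, 131, 131, 129, 130, 130, 130, 128, 130, 128, 127, 126, 123, 124, 126, 125, 126, 121, 126, 130, 128, 132, 130, 129, 130, 130, 129, 130, 128, 129, 126, 129, 129, 129, 128, 130, 129, 132, 130, 128, 126, 125, 113, 105, 104, 101, 107, 103, 103, 103, 
[... 468 characters left out ...]
[239, 239, 240, 237, 216, 212, 203, 181, 169, 151, 123, 115, 114, 115, 116, 114, 118, 125, 128, 126, 124, 125, 125, 123, 126, 124, 124, 123, 123, 125, 123, 126, 125, 123, 124, 123, 123, 123, 120, 127, 173, 242, 247, 247, 248, 248, 235, 210, 179, 162, 152, 153, 153, 158, 172, 202, 231, 246, 247, 247, 247, 247, 247, 247, 247, 248, 247, 248, 248, 248, 248, 249, 248, 249, 249, 249, 249, 249, 249, 249, 249, 249, 249, 249, 248, 248, 247, 246, 246, 246, 245, 245, 245, 245, 244, 243, 243, 243, 243, 237, 226, 237, 245, 246, 246, 247, 245, 246, 245, 245, 244, 244, 244, 244, 244, 243, 243, 243, 243, 243, 243, 243, 243, 242, 234, 173, 141, 138, 134, 136, 134, 132, 131, 132, 133, 136, 135, 134, 135, 133]
```

```bash
python3 - <<'E'
import cv2,numpy as np
g=cv2.cvtColor(cv2.imread("pics/w7g.png"),cv2.COLOR_BGR2GRAY)
print(g[120:235,316].tolist());print(g[171,260:375].tolist());print(g[178,260:375].tolist())
b=cv2.medianBlur(g[145:205,285:350],3)
print(cv2.HoughCircles(b,cv2.HOUGH_GRADIENT,1,30,param1=60,param2=10,minRadius=11,maxRadius=18))
E
```

```text
[141, 136, 135, 133, 136, 133, 133, 133, 133, 134, 133, 132, 131, 125, 116, 125, 129, 130, 129, 130, 133, 130, 128, 129, 126, 127, 129, 129, 126, 126, 127, 126, 129, 129, 125, 124, 124, 124, 120, 122, 127, 128, 127, 126, 114, 94, 84, 83, 88, 84, 86, 84, 85, 86, 82, 85, 84, 83, 90, 109, 126, 127, 128, 126, 128, 121, 119, 118, 123, 124, 127, 126, 127, 129, 126, 129, 127, 124, 127, 125, 129, 129, 127, 129, 127, 129, 128, 128, 128, 128, 128, 130, 132, 136, 133, 133, 135, 135, 139, 148, 148, 151, 162, 171, 173, 172, 172, 171, 174, 175, 174, 181, 230, 249, 252]
[234, 235, 234, 235, 235, 236, 236, 235, 233, 172, 133, 128, 131, 131, 126, 129, 127, 126, 125, 126, 125, 128, 128, 126, 126, 126, 123, 127, 127, 128, 127, 127, 127, 124, 125, 125, 124, 128, 125, 126, 124, 120, 117, 126, 127, 125, 119, 122, 113, 92, 83, 79, 82, 83, 85, 88, 84, 87, 89, 88, 88, 90, 92, 110, 124, 130, 129, 131, 133, 131, 128, 129, 130, 130, 132, 132, 133, 132, 131, 131, 129, 129, 132, 132, 132, 128, 132, 130, 130, 131, 128, 129, 129, 128, 125, 126, 126, 126, 125, 126, 126, 127, 127, 136, 178, 234, 237, 236, 236, 235, 236, 235, 234, 234, 234]
[234, 235, 235, 235, 235, 235, 235, 235, 236, 235, 235, 233, 198, 149, 130, 128, 130, 125, 125, 126, 128, 125, 129, 125, 122, 126, 123, 130, 125, 125, 121, 124, 126, 125, 123, 126, 122, 126, 126, 124, 124, 120, 110, 117, 123, 124, 125, 124, 124, 124, 123, 121, 113, 101, 92, 89, 90, 92, 95, 112, 118, 124, 128, 131, 130, 128, 133, 130, 130, 128, 126, 128, 129, 131, 134, 132, 131, 131, 130, 130, 130, 130, 132, 128, 131, 130, 132, 128, 131, 126, 127, 126, 126, 126, 129, 128, 126, 125, 126, 136, 189, 231, 235, 235, 235, 237, 237, 236, 236, 235, 236, 235, 234, 234, 233]
None
```

The hole reads at about (316,172.5), so block and spacer rest against the low wall, roughly 1.5 mm downhill. The disc sits about 1.5 mm downhill in the grip, so it will land centred with z −44.5 mm. Lowering.

```bash
python3 -m inch '{"hand":[0.040,0.040,0.040,0.040,0.040,0.040,0.040],"dp":[[0.01,-0.0028,-0.015],[0.01,0,-0.015],[0.015,0,-0.0145],[0.02,0,0],[0.015,0,0],[0.008,0,0],[0,0,0]],"rotation":[[0,0,0],[0,0,0],[0,0,0],[0,0,0],[0,0,0],[0,0,0],[0,0,0]]}'
python3 -m inch '{"hand":[0.040,0.040,0.040,0.040,0.040],"dp":[[0.005,0,0],[0.005,0,0],[0.004,0,0],[0.002,0,0],[0,0,0]],"rotation":[[0,0,0],[0,0,0],[0,0,0],[0,0,0],[0,0,0]]}'
python3 fl.py
```

```text
clock: 30.55
eef_pos: [0.5829, -0.079, 0.0988]
tcp_rot: [-0.061, 0.497, 0.105, 0.859]
ft_force: [-0.0, -0.3, -2.1]
finger_gap: 0.0453
clock: 31.18
eef_pos: [0.5907, -0.0771, 0.0857]
tcp_rot: [-0.061, 0.496, 0.105, 0.86]
ft_force: [-0.1, 0.2, -0.5]
finger_gap: 0.0453
[ 0.42191546  0.25705457 -0.24307042] [ 0.03418056 -0.00020627 -0.00013813]
```

```bash
python3 -m inch '{"hand":[0.040,0.040,0.040,0.040],"dp":[[0.001,0,0],[0.001,0,0],[0.0005,0,0],[0,0,0]],"rotation":[[0,0,0],[0,0,0],[0,0,0],[0,0,0]]}'
python3 fl.py
python3 -m inch '{"hand":[0.040,0.040],"dp":[[0.001,0,0],[0,0,0]],"rotation":[[0,0,0],[0,0,0]]}'
python3 fl.py
```

```text
clock: 31.68
eef_pos: [0.5919, -0.0768, 0.0836]
tcp_rot: [-0.061, 0.496, 0.105, 0.86]
ft_force: [0.4, 0.1, -1.7]
finger_gap: 0.0457
[ 1.64839801  0.02206048 -0.49032923] [ 0.0317643  -0.00018947 -0.0001908 ]
clock: 31.92
eef_pos: [0.5921, -0.0768, 0.0834]
tcp_rot: [-0.061, 0.496, 0.105, 0.86]
ft_force: [-7.8, -0.5, 9.2]
finger_gap: 0.0456
[-11.78254463   1.40854572  -2.06548903] [ 0.03146604 -0.00017537 -0.0002581 ]
```

Contact at the expected depth (31.5 mm, 12 N). Release, back out, look.

```bash
python3 -m inch '{"hand":[0.055,0.066,0.066,0.066,0.066,0.066,0.066,0.066],"dp":[[0,0,0],[0,0,0],[0,0,0],[-0.015,0,0],[-0.03,0,0],[-0.03,0,0.02],[-0.02,0,0.025],[0,0,0]],"rotation":[[0,0,0],[0,0,0],[0,0,0],[0,0,0],[0,0,0],[0,0,0],[0,0,0],[0,0,0]]}' 30
python3 look.py w8
python3 - <<'E'
from h import *
c=np.load("c_w8.npy",allow_pickle=True).item();M=R.from_quat(c["q"]).as_matrix();o=np.array([.6072,-.0732,.056])
for z in(0,.034,.044,.047):print(z,proj("wrist",o-M[:,0]*z,c).round(1))
a=cv2.imread("pics/w8g.png")[50:350,140:500];a=cv2.resize(a,(720,600),interpolation=cv2.INTER_CUBIC);cv2.imwrite("pics/c8.png",a)
E
```

```text
clock: 32.92
eef_pos: [0.5856, -0.0787, 0.1917]
tcp_rot: [-0.061, 0.493, 0.105, 0.861]
ft_force: [-0.6, 0.4, -0.1]
finger_gap: 0.0658
[ 0.5856 -0.0787  0.1917] [[0.491, -0.242, 0.837], [0.121, 0.97, 0.209], [-0.863, -0.001, 0.506]] [-0.6  0.4 -0.1]
0 [320.9 163.9]
0.034 [321.  167.7]
0.044 [321.1 169. ]
0.047 [321.1 169.5]
```

View pics/c8.png

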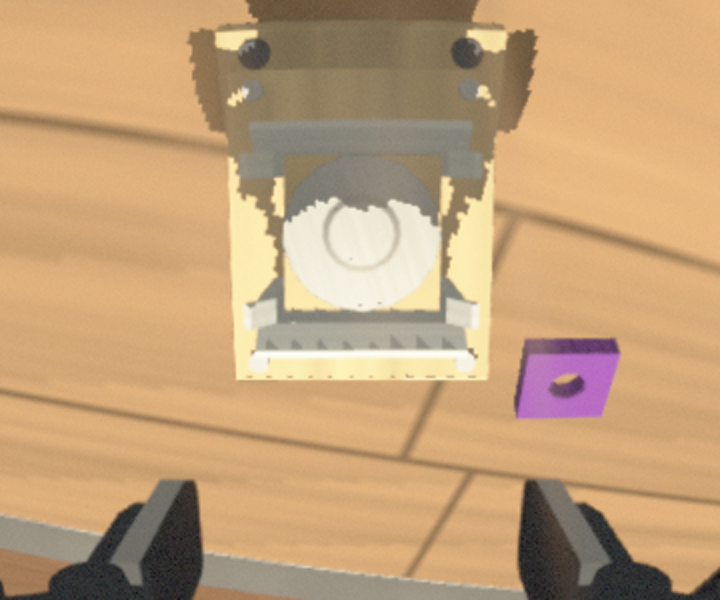

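The disc spans crop columns 284–439 and rows 155–309, and the spacer beneath spans 284–440 and 155–311. So it is flat and centred within about 1 mm, raised centre up, with the gripper well clear. Handing in.

```bash
python3 -c "
from bench import ctrl
print(ctrl.finish_job())"
```

```text
the job is handed in; nothing more can be done
None
```

The jig is loaded in the order asked: block, plywood spacer, then the small grey disc with its raised centre up. I handed the job in at about 33 s of the 72 s. No verdict is reported on handing in.

**How:** I squeezed the block and spacer along both axes on the bench to centre them. Each part was lowered along the pocket's axis and released only after a 12–18 N contact at the expected depth.

**Last checks:** The final wrist picture shows the disc lying flat and centred on the spacer to about 1 mm, the spacer square in the pocket, and the gripper clear. I saw no sign that anything else was moved, but I did not take a last full view of the bench.

**What disagreed or went wrong:**
- **Camera offsets:** The wrist and fixed cameras differed by 3–9 mm in y. I settled this with the squeezes and by measuring the pocket against the held block.
- **First disc grip:** It closed too high, on top of the rim, so I redid it lower; the disc was not visibly disturbed.
- **Disc position in the grip:** It sat about 1.5 mm off centre, and I corrected for that when lowering it.
- **Rest position:** The block and spacer settled about 1.5 mm downhill, against the low wall.

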